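# Fan damp spare tiles along the drip tray

## Task

The four spare clay tiles were put away damp in one stack in the dark steel drip tray, with the polish tin standing on them. First stand the tin upright on the half brick; then push the tiles out into an overlapping row along the tray towards its empty end, in the order they lie and squared up with the tray, so that each one lies flat on the one below and sticks out about 2 cm past it. Leave the other things where they are.

Things in the scene. Friction and masses are not known exactly. Their poses are not given: they have to be found in the camera images.
- tray: shallow open dark steel drip tray, fixed, 280 x 96 mm outside, 16 mm high, walls and floor 5 mm thick (inside 270 x 86 mm, inner floor 5 mm above the cement). Origin: centre of its underside, on the cement. Its x axis runs along its length from the end where the stack lies towards the empty end; y across; z up
- tile1: terracotta tile, 110 (x) x 70 (y) x 10 mm thick (z), about 170 g, rounded edges; the lowest of the stack of four (identical tiles, lying one on another, long side along the tray, x axis towards the tray's empty end). Origin: centre of its underside
- tile2: terracotta tile, 110 (x) x 70 (y) x 10 mm thick (z), about 170 g, rounded edges; second from below of the stack of four (identical tiles, lying one on another, long side along the tray, x axis towards the tray's empty end). Origin: centre of its underside
- tile3: terracotta tile, 110 (x) x 70 (y) x 10 mm thick (z), about 170 g, rounded edges; third from below of the stack of four (identical tiles, lying one on another, long side along the tray, x axis towards the tray's empty end). Origin: centre of its underside
- tile4: terracotta tile, 110 (x) x 70 (y) x 10 mm thick (z), about 170 g, rounded edges; the top one of the stack of four (identical tiles, lying one on another, long side along the tray, x axis towards the tray's empty end). Origin: centre of its underside
- tin: closed white round polish tin with a twist cap, 54 mm diameter (body and cap alike), 48 mm high, about 150 g; stands on the top tile at the start. Origin: centre of its underside; z up
- brick: half clay brick lying fixed on the cement, 115 (x) x 105 (y) mm, flat top 65 mm above the cement; stands left or right of the tray. Origin: centre of its underside
- tub: bystander: fixed closed grey plastic tub with a white lid, 126 x 96 x 57 mm high; stands on the other side of the tray from the brick. Origin: centre of its underside
- brush: bystander: loose wooden scrubbing brush, bristles down, 160 (x) x 50 x 42 mm high, beyond the tray. Origin: centre of its underside
- tee: bystander: loose grey PVC pipe tee, 100 x 75 x 40 mm, lying beyond and right of the tray. Origin: on the cement under its run's centre
- wrench: bystander: loose steel wrench lying on the cement on the robot's side of the tray. Origin: under its middle, on the cement
- square_tile: bystander: loose square terracotta tile 70 x 70 x 8 mm lying on the cement on the robot's side of the tray, not one of the four. Origin: centre of its underside
There are look-alikes about, which are no part of the job. Leave any purple or yellow look-alike of the tile2 alone. Of the things shaped like the tin, the white one is meant.

How it is judged:
On the way, in this order (a step that is already met when the one before it is completed fails the run):
1. the tin stands upright on the half brick, let go (x of tin in the frame of brick between -0.04 and 0.04 m and y of tin in the frame of brick between -0.04 and 0.04 m and z of tin in the frame of brick between 0.06 and 0.07 m and angle between tin's own z axis and vertical below 0.1 rad and contact force between the fingers and tin below 0.05 N and linear speed of tin below 0.02 m/s), for 0.2 s.
2. the tiles are fanned out (z of tile1 in the frame of tray between 0.002 and 0.008 m and y of tile1 in the frame of tray between -0.016 and 0.016 m and x of tile4 in the frame of tray below 0.08 m and angle between each of tile1, tile2, tile3, tile4's own z axis and vertical below 0.1 rad and angle between the x axis of each of tile1, tile2, tile3, tile4 and the x axis of tray, either way round below 0.15 rad and linear speed of each of tile1, tile2, tile3, tile4 below 0.02 m/s and x of tile2 in the frame of tile1 between 0.012 and 0.028 m and y of tile2 in the frame of tile1 between -0.01 and 0.01 m and z of tile2 in the frame of tile1 between 0.007 and 0.013 m and x of tile3 in the frame of tile2 between 0.012 and 0.028 m and y of tile3 in the frame of tile2 between -0.01 and 0.01 m and z of tile3 in the frame of tile2 between 0.007 and 0.013 m and x of tile4 in the frame of tile3 between 0.012 and 0.028 m and y of tile4 in the frame of tile3 between -0.01 and 0.01 m and z of tile4 in the frame of tile3 between 0.007 and 0.013 m), for 0.2 s.
At the end, for the whole second after the job is handed in: Tin upright and at rest on the half brick (centre within 40 mm of its centre). Lowest tile flat in the tray within 16 mm of its centre line; each next one flat on the one below, 12 to 28 mm further to the empty end, within 10 mm sideways; all within 0.15 rad of the tray, top tile short of its end (all of step 1 and all of step 2); the robot touches nothing.
It fails at once if a loose bystander (brush, tee, wrench, square tile) is shifted by more than 30 mm (distance of any of brush, tee, wrench, square_tile from where it was at the start of the episode above 0.03 m).
It also fails if it takes over 72 s, if anything falls off the work surface, if the arm or the gripper's body presses on something with over 40 N, if the wrist force passes 120 N, or if a joint passes its speed limit or range.

## Robot

A 6-joint arm with a two-finger parallel gripper is mounted at the origin on the work surface. World frame = base frame: x ahead of the robot, y to its left, z up, the work surface at z = 0. Lengths are in m, angles in rad, forces in N, time in s.
With the tool pointing down it reaches from about 0.35 to 0.85 m from the base axis. Payload 8.1 kg.
Tool frame: the origin (TCP) lies at the very end of the fingers, on their centre line; the grasp point (between the pads) lies 19 mm behind it; z points along the fingers, y is the line along which they close (so a half turn about z gives the same grasp; the last joint's range is limited). The gripper opens to 93 mm and grips with 3 to 60 N. Pads are 15 mm wide; open, the fingers measure 128 mm over their backs; the gripper's body (75 mm by 188 mm) begins 65 mm behind the grasp point.
Start: joints at [1.056, 0.13, 1.488, -0, 1.523, -0.085], TCP at [0.25, 0.545, 0.219] pointing down, gripper open.
Joint ranges: [-2.96, 2.96], [-0.89, 2.26], [0.02, 2.5], [-1.34, 4.48], [0, 2.73], [-2.66, 2.66]. Speed limits (rad/s): [2.39, 2.39, 2.79, 3.14, 3.14, 3.14].

## Interface

Orientations are given as a rotation vector (axis times angle).
In Python, from plant import monitor, eyes, ticket gives the robot as it stands.
- The arm moves only by the tool arm_command, never from a script. Its argument "deltas" is a list that holds one entry, the list of rows, each a list of 6 numbers: the shift along the world's x, y, z in cm, then the turn, a rotation vector about the world's x, y, z in degrees. In form: [[[tx, ty, tz, rx, ry, rz], ...]]. A call has 1 to 12 rows; each row shifts and turns the commanded pose from where the row before left it; what a row does not reach is not made up. A row lasts 1/12 s, in which the tool goes at most 41.7 mm and 7.16 degrees, less where a joint would pass 70% of its speed; a pose out of reach is approached as far as the arm can. A call is refused whole if a number of a shift passes 4.17 or a number of a turn 7.16, either way. A call with a gripper value outside its range is refused whole. "gripper" is the opening, from -1 (shut) to 1 (fully open), set as the call begins (left out, the last holds). The fingers move at their own pace and stop on an object; "squeeze" is the grip in N (left out, the last holds). Time passes only in rows, so rows that do not move let the fingers close. It gives the time, the measured TCP pose, the force, the opening and the grip force at its end, in the units of the state.
- monitor.read_state(): the state, without advancing time (a new reading comes with each control period).
- eyes.read_camera(name): name is "side" or "top"; returns the picture (384x512x3 uint8, blue, green, red); there is no depth.
- eyes.camera_model(name): a dict with "fx", "fy", "cx", "cy" (pixels), "k1" (the pictures are not rectified: a ray, as slopes to the right and down, at radius r is drawn at 1 + k1 r^2 times it, then the intrinsics apply), "rvec" (rotation vector, rad) and "tvec" (3), from world to camera coordinates, as OpenCV has them. Camera axes: x right, y down, z forward; pixel columns grow to the right and rows downward; lengths in m; the calibration is good to about 2 mm. A picture is of the moment at which its call begins. camera_model takes no time and is no camera call.
- ticket.close_job(): hands the job in; it is judged then, once.
The state is a dict: "t": time; "q": joint angles; "dq": joint speeds; "joint_torque": joint torques, N m; "tool_pos": TCP position; "orientation": TCP orientation; "force": force on the tool from outside, world axes, zero at the start; "wrist_torque": the same for the moment, N m; "opening": finger opening in m; "gripper_force": force on a finger pad.
Only numpy, scipy, OpenCV 4.12 (cv2) and the standard library are available. Lean on these libraries where they do the work, as an engineer would, in place of code of your own. Each camera call takes 0.05 s, during which the arm holds its last target. There are 200 camera calls.

## Working session

There is one attempt and no reset: what is moved stays moved. The work goes in short steps, Python scripts to look and compute and a tool call to move; the robot and the scene stay as the last step left them, time stands still between calls to the robot, and variables do not carry over. Pictures are saved under pics/ and viewed, at most 10 in all, crops included, and the job is handed in when it is done.

Besides the shell and the picture viewer there is one more tool, called as a command line: name --argument value ..., lists and objects as JSON in quotes. arm_command: Moves the arm, as the interface text tells. Its arguments: {"type":"object","properties":{"deltas":{"type":"array"},"gripper":{"type":"number"},"squeeze":{"type":"number"}},"required":["deltas"]}

```bash
ls; mkdir -p pics; cat > h.py <<'E'
import numpy as np,cv2
from plant import monitor,eyes,ticket
def grab(n,f=None):
    im=np.array(eyes.read_camera(n)); 
    if f: cv2.imwrite('pics/'+f,im)
    return im
def cam(n):
    m=eyes.camera_model(n);R=cv2.Rodrigues(np.array(m['rvec'],float))[0];t=np.array(m['tvec'],float).ravel()
    return m,R,t
def ray(n,px):
    m,R,t=cam(n);K=np.array([[m['fx'],0,m['cx']],[0,m['fy'],m['cy']],[0,0,1.]])
    u=cv2.undistortPoints(np.array(px,float).reshape(-1,1,2),K,np.array([m['k1'],0,0,0,0.])).reshape(-1,2)
    d=np.c_[u,np.ones(len(u))]@R
    return -R.T@t,d
def onz(n,px,z):
    c,d=ray(n,px);return c+d*((z-c[2])/d[:,2])[:,None]
def proj(n,P):
    m,R,t=cam(n);K=np.array([[m['fx'],0,m['cx']],[0,m['fy'],m['cy']],[0,0,1.]])
    return cv2.projectPoints(np.array(P,float).reshape(-1,1,3),np.array(m['rvec'],float),t,K,np.array([m['k1'],0,0,0,0.]))[0].reshape(-1,2)
E
python3 - <<'E'
from h import *
a=grab('top','t0.png');b=grab('side','s0.png')
for n in('top','side'):
    m,R,t=cam(n);print(n,m,-R.T@t)
print(monitor.read_state())
E
```

```text
pics
top {'fx': 391.3403253011793, 'fy': 391.3403253011793, 'cx': 252.06530469200146, 'cy': 190.8205099255666, 'k1': 0.013636988359999177, 'rvec': array([ 2.11337679, -2.17425044,  0.09492934]), 'tvec': array([0.03753152, 0.56506843, 0.95127715])} [ 0.44688603 -0.00845827  1.01284771]
side {'fx': 420.92311024383, 'fy': 420.92311024383, 'cx': 253.67530249621186, 'cy': 195.48865522087715, 'k1': 0.004877269356319006, 'rvec': array([ 2.00461137, -0.81405812,  0.41619788]), 'tvec': array([-0.40047694,  0.28509496,  0.94203804])} [-0.13854712 -0.75531799  0.73443585]
{'t': 0.1, 'q': array([ 1.05559925e+00,  1.31088111e-01,  1.48917755e+00,  3.08527451e-06,
        1.52301178e+00, -8.54052843e-02]), 'dq': array([ 0.00162607, -0.00180942, -0.00376707, -0.00065557,  0.00022219,
        0.00126795]), 'joint_torque': array([ 8.41149522e-04, -5.61339855e+01, -4.93093729e+01,  7.69866491e-02,
        2.91925325e-02, -1.45825811e-05]), 'tool_pos': array([0.24973215, 0.54498382, 0.21768695]), 'orientation': array([-6.69824305e-01, -3.06884079e+00,  2.52618568e-03]), 'force': array([-0.65812176,  0.32545846, -0.16482314]), 'wrist_torque': array([-0.0065077 ,  0.01395299, -0.00177156]), 'gripper_force': 0.0, 'opening': 0.0929680156765961}
```

View pics/t0.png

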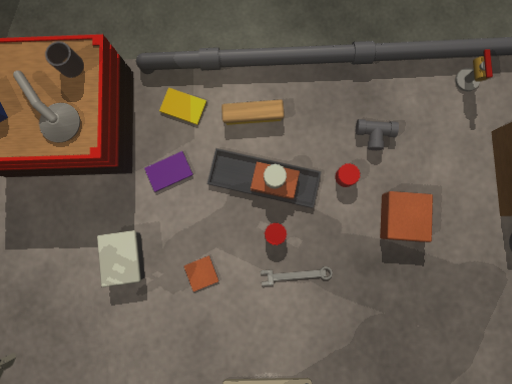

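View pics/s0.png

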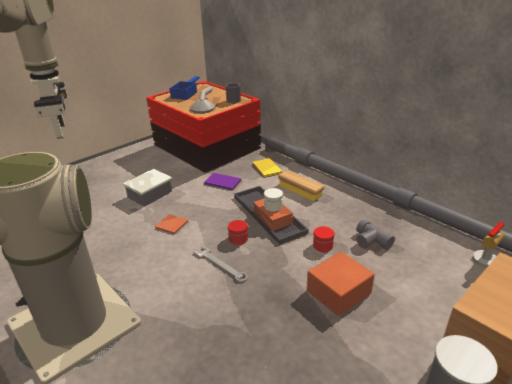

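The top view shows the tray centred near (265,180) with the stack and white tin at its right end around (275,178). The brick is at (410,217) and the red look-alike tins at (348,175) and (276,234). The side view agrees. Next I'll measure.

```bash
cat > meas.py <<'E'
from h import *
def rect(mask,roi):
    x0,y0,x1,y1=roi;m=np.zeros_like(mask);m[y0:y1,x0:x1]=mask[y0:y1,x0:x1]
    c,_=cv2.findContours(m,cv2.RETR_EXTERNAL,cv2.CHAIN_APPROX_NONE);c=max(c,key=cv2.contourArea)
    return c
E
python3 - <<'E'
from meas import *
a=cv2.imread('pics/t0.png');b=cv2.imread('pics/s0.png')
h=cv2.cvtColor(a,cv2.COLOR_BGR2HSV)
white=cv2.inRange(h,(20,10,140),(50,110,255))
c=rect(white,(255,155,295,195));print('tin',cv2.minEnclosingCircle(c),cv2.contourArea(c))
(px,r)=cv2.minEnclosingCircle(c)
dark=cv2.inRange(h,(0,0,0),(180,255,75))
def rep(name,c,z):
    P=onz('top',c.reshape(-1,2).astype(float),z)[:,:2]
    q=cv2.minAreaRect(P.astype(np.float32)*1000);bx=cv2.boxPoints(q);print(name,q,bx.round(0).tolist())
orange=cv2.inRange(h,(2,130,90),(16,255,255))
rep('brick',rect(orange,(370,180,450,260)),.065)
rep('stack',rect(orange|white,(240,155,305,205)),.045)
rep('sq',rect(orange,(180,250,225,300)),.008)
gray=cv2.inRange(a,(0,0,0),(60,60,60))
rep('tray',rect(gray|orange|white,(200,140,330,220)),.016)
for z in(.093,.088):print('tin',onz('top',[px],z))
print(a[178:182,225:232].tolist()[0],a[140,230],a[225,240])
big=cv2.resize(a[130:260,190:450],None,fx=3,fy=3,interpolation=cv2.INTER_CUBIC)
cv2.imwrite('pics/t0c.png',big)
E
```

```text
tin ((274.572998046875, 174.72991943359375), 10.92785358428955) 345.0
brick ((490.8536376953125, -353.200927734375), (103.51380157470703, 113.5152359008789), 83.94342041015625) [[429.0, -399.0], [542.0, -411.0], [553.0, -308.0], [440.0, -296.0]]
stack ((593.051025390625, -36.4393196105957), (110.82754516601562, 74.8279037475586), 76.19876861572266) [[543.0, -81.0], [616.0, -99.0], [643.0, 8.0], [570.0, 26.0]]
sq ((363.1407165527344, 157.42916870117188), (69.38160705566406, 69.60063171386719), 20.471158981323242) [[318.0, 178.0], [343.0, 113.0], [408.0, 137.0], [383.0, 202.0]]
tray ((599.767333984375, -7.203155517578125), (270.60302734375, 94.98726654052734), 75.37052917480469) [[520.0, -126.0], [612.0, -150.0], [680.0, 112.0], [588.0, 136.0]]
tin [[ 0.59566879 -0.0348094   0.093     ]]
tin [[ 0.59647752 -0.03495263  0.088     ]]
[[69, 71, 72], [70, 71, 72], [70, 71, 71], [69, 70, 71], [68, 69, 71], [69, 69, 70], [68, 68, 70]] [108 120 130] [ 92 102 111]
```

View pics/t0c.png

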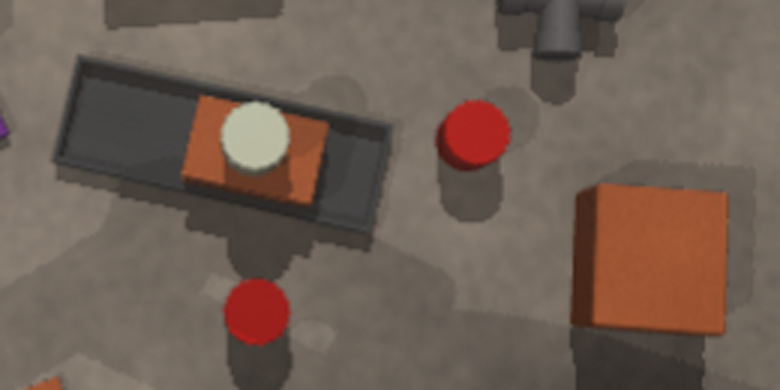

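The crop shows the tray running at about 75.5° in world, empty end on the left (+y), with the tin central on the stack at (255,135). All sizes match. I'll go to the tin with the closing line across the tray, yaw about -14.4°.

arm_command --deltas '[[[1.0,-2.6,0,0,0,-3.3],[1.0,-2.6,0,0,0,-3.3],[1.0,-2.6,0,0,0,-3.3],[1.0,-2.6,0,0,0,-3.3],[1.0,-2.6,0,0,0,-3.3],[1.0,-2.6,0,0,0,-3.3],[1.0,-2.6,0,0,0,-3.3],[1.0,-2.6,0,0,0,-3.3],[1.0,-2.6,0,0,0,-3.3],[1.0,-2.6,0,0,0,-3.3],[1.0,-2.6,0,0,0,-3.3],[1.0,-2.6,0,0,0,-3.3]]]' --gripper 1

```text
t: 1.1
tool_pos: [0.37, 0.2321, 0.2183]
orientation: [-1.673, -2.658, 0.001]
force: [-0.2, 0.8, 0.5]
opening: 0.0931
gripper_force: 0.0
```

arm_command --deltas '[[[1.9,-2.2,0,0,0,-3.3],[1.9,-2.2,0,0,0,-3.3],[1.9,-2.2,0,0,0,-3.3],[1.9,-2.2,0,0,0,-3.3],[1.9,-2.2,0,0,0,-3.3],[1.9,-2.2,0,0,0,-3.3],[1.9,-2.2,0,0,0,-3.3],[1.9,-2.2,0,0,0,-3.3],[1.9,-2.2,0,0,0,-3.3],[1.9,-2.2,0,0,0,-3.3],[1.9,-2.2,0,0,0,-3.3],[0,0,0,0,0,-3.3]]]'

```text
t: 2.1
tool_pos: [0.5807, -0.0125, 0.2175]
orientation: [2.478, 1.93, -0.002]
force: [1.3, -0.1, -0.3]
opening: 0.0932
gripper_force: 0.0
```

```bash
python3 - <<'E'
from h import *
s=monitor.read_state();R=cv2.Rodrigues(s['orientation'])[0]
print(s['tool_pos'],np.degrees(np.arctan2(R[1,1],R[0,1])),R[:,2],s['q'])
# tray edges from the start picture: outer top corners picked from the crop
c=np.array([(80,57),(392,125),(372,238),(55,160)])/3+[190,130]
P=onz('top',c-.33,.016)[:,:2];print(P,P.mean(0),np.linalg.norm(P-np.roll(P,1,0),axis=1),[np.degrees(np.arctan2(*(d)[::-1])) for d in (P[0]-P[1],P[3]-P[2])])
c=np.array([(204,95),(328,123),(311,203),(183,178)])/3+[190,130]
P=onz('top',c-.33,.045)[:,:2];print(P,P.mean(0),np.linalg.norm(P-np.roll(P,1,0),axis=1),[np.degrees(np.arctan2(*(d)[::-1])) for d in (P[0]-P[1],P[3]-P[2])])
E
```

```text
[ 0.58074027 -0.01251735  0.21747316] -14.16830756571018 [-6.48934083e-04 -1.39408484e-03 -9.99998818e-01] [-1.08858201e-01  8.00961575e-02  1.54416798e+00 -1.45838167e-03
  1.51782221e+00  1.38502778e-01]
[[ 0.68172202  0.11233613]
 [ 0.61318283 -0.15450635]
 [ 0.51693401 -0.13312934]
 [ 0.59196788  0.13532915]] [ 0.60095168 -0.0099926 ] [0.0926525  0.27550414 0.09859418 0.27874727] [np.float64(75.59482565075037), np.float64(74.38437768943352)]
[[ 0.63884875  0.00509719]
 [ 0.61174343 -0.09741103]
 [ 0.54526794 -0.08070838]
 [ 0.56931299  0.02451717]] [ 0.59129328 -0.03712626] [0.07219666 0.10603128 0.06854174 0.10793785] [np.float64(75.18877774722706), np.float64(77.12836257746196)]
```

arm_command --deltas '[[[0.5,-0.8,0,0,0,0],[0.5,-0.7,0,0,0,0],[0.5,-0.7,0,0,0,0],[0,0,-3,0,0,0],[0,0,-3,0,0,0],[0,0,-3,0,0,0],[0,0,-3,0,0,0],[0,0,-2,0,0,0],[0,0,-1,0,0,0],[0,0,-0.9,0,0,0],[0,0,0,0,0,0],[0,0,0,0,0,0]]]'

```text
t: 3.1
tool_pos: [0.5947, -0.0306, 0.0606]
orientation: [2.471, 1.938, 0.001]
force: [-0.5, -0.0, 0.6]
opening: 0.093
gripper_force: 0.0
```

arm_command --deltas '[[[0,0,0,0,0,0],[0,0,0,0,0,0],[0,0,0,0,0,0],[0,0,0,0,0,0],[0,0,0,0,0,0],[0,0,0,0,0,0],[0,0,0,0,0,0],[0,0,0,0,0,0],[0,0,0,0,0,0],[0,0,0,0,0,0]]]' --gripper -1 --squeeze 15

```text
t: 3.93
tool_pos: [0.5945, -0.0307, 0.0601]
orientation: [2.472, 1.937, 0.001]
force: [0.7, -1.1, 3.6]
opening: 0.0534
gripper_force: 15.0
```

arm_command --deltas '[[[0,0,0.3,0,0,0],[0,0,0.7,0,0,0],[0,0,2,0,0,0],[0,0,3,0,0,0],[0,0,3,0,0,0],[0,-1,2,0,0,0],[-0.5,-2,0,0,0,0],[-0.5,-2.5,0,0,0,0],[-0.8,-2.5,0,0,0,0],[-0.8,-2.5,0,0,0,0],[-0.8,-2.5,0,0,0,0],[-0.8,-2.5,0,0,0,0]]]'

```text
t: 4.93
tool_pos: [0.551, -0.1863, 0.1696]
orientation: [-2.472, -1.938, 0.001]
force: [-0.1, -0.7, -0.4]
opening: 0.0536
gripper_force: 15.0
```

arm_command --deltas '[[[-0.8,-2.5,0,0,0,0],[-0.8,-2.5,0,0,0,0],[-0.8,-2.5,0,0,0,0],[-0.8,-2.5,0,0,0,0],[-0.8,-2.5,0,0,0,0],[-0.8,-2.0,0,0,0,0],[-0.8,-1.0,0,0,0,0],[-0.3,-0.3,0,0,0,0],[0,0,0,0,0,0],[0,0,0,0,0,0]]]'

```text
t: 5.77
tool_pos: [0.4931, -0.3426, 0.1696]
orientation: [-2.472, -1.938, -0.001]
force: [-0.9, -0.4, -0.8]
opening: 0.0541
gripper_force: 15.0
```

```bash
python3 - <<'E'
from h import *
s=monitor.read_state();print(s['tool_pos'],s['opening'],s['gripper_force'],s['q'])
grab('top');b=grab('side');
cv2.imwrite('pics/s1.png',cv2.resize(b[170:330,220:420],None,fx=3,fy=3))
E
```

```text
[ 0.49309354 -0.34258757  0.16960252] 0.05408946407962146 14.99957126821755 [-6.92950848e-01  1.58727242e-01  1.54703008e+00  5.84261023e-04
  1.43637266e+00 -4.51816547e-01]
```

View pics/s1.png

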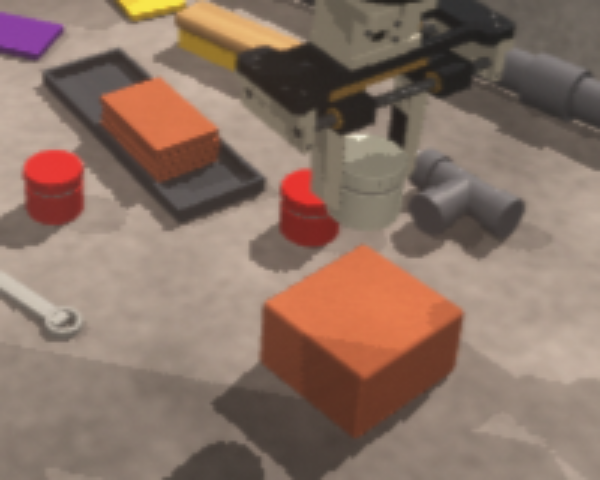

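The tin is held upright at crop (375,180), the brick is below it and the tile stack lies undisturbed. Now I'll lower it.

arm_command --deltas '[[[-0.2,-0.5,-1,0,0,0],[0,0,-2,0,0,0],[0,0,-2,0,0,0],[0,0,-2,0,0,0],[0,0,-0.8,0,0,0],[0,0,-0.3,0,0,0],[0,0,-0.3,0,0,0],[0,0,0,0,0,0],[0,0,0,0,0,0]]]'

```text
t: 6.62
tool_pos: [0.4917, -0.349, 0.0868]
orientation: [2.471, 1.937, 0.001]
force: [-0.1, -0.0, -1.0]
opening: 0.0534
gripper_force: 15.0
```

arm_command --deltas '[[[0,0,-0.2,0,0,0],[0,0,-0.1,0,0,0],[0,0,-0.1,0,0,0],[0,0,-0.1,0,0,0],[0,0,0,0,0,0],[0,0,0,0,0,0]]]'

```text
t: 7.12
tool_pos: [0.4909, -0.3485, 0.0806]
orientation: [-2.473, -1.938, 0.0]
force: [-0.5, 0.5, -0.8]
opening: 0.0538
gripper_force: 15.0
```

arm_command --deltas '[[[0,0,-0.1,0,0,0],[0,0,0,0,0,0],[0,0,0,0,0,0]]]'

```text
t: 7.37
tool_pos: [0.4911, -0.3487, 0.0801]
orientation: [2.472, 1.938, -0.0]
force: [-2.6, 1.6, 3.9]
opening: 0.0539
gripper_force: 15.0
```

```bash
python3 - <<'E'
from h import *
F=[];P=[]
for i in range(4):
    grab('top');s=monitor.read_state();F.append(s['force']);P.append(s['tool_pos'])
print(np.mean(F,0),np.mean(P,0),np.std(P,0))
E
```

```text
[-2.62262546  1.98828387  5.0893306 ] [ 0.4910975  -0.34869742  0.0801188 ] [2.23779027e-06 8.98027104e-06 1.40091713e-05]
```

arm_command --deltas '[[[0,0,0,0,0,0],[0,0,0,0,0,0],[0,0,0,0,0,0],[0,0,0,0,0,0],[0,0,0,0,0,0],[0,0,0,0,0,0],[0,0,0,0,0,0],[0,0,2,0,0,0],[0,0,3,0,0,0],[0,0,3,0,0,0],[0,0,3,0,0,0],[0,0,0,0,0,0]]]' --gripper 1

```text
t: 8.57
tool_pos: [0.4938, -0.3509, 0.1976]
orientation: [2.464, 1.931, 0.004]
force: [1.0, -0.3, 0.9]
opening: 0.0928
gripper_force: 0.0
```

arm_command --deltas '[[[0.9,2.7,0,0,0,0],[0.9,2.7,0,0,0,0],[0.9,2.7,0,0,0,0],[0.9,2.7,0,0,0,0],[0.9,2.7,0,0,0,0],[0.9,2.7,0,0,0,0],[0,0,0,0,0,0],[0,0,0,0,0,0]]]'

```text
t: 9.23
tool_pos: [0.5454, -0.1853, 0.1896]
orientation: [2.47, 1.941, -0.0]
force: [0.1, -1.2, -0.1]
opening: 0.093
gripper_force: 0.0
```

```bash
python3 - <<'E'
from meas import *
s=monitor.read_state();print(s['t'],s['tool_pos'])
a=grab('top');b=grab('side');
B=cv2.resize(b[170:330,220:420],None,fx=2.5,fy=2.5);A=cv2.resize(a[140:260,200:440],None,fx=2,fy=2)
o=np.zeros((640,500,3),np.uint8);o[:400]=B;o[400:640,:480]=A
cv2.imwrite('pics/c2.png',o[:600])
E
```

```text
9.2333 [ 0.54538977 -0.18525452  0.18955657]
```

View pics/c2.png

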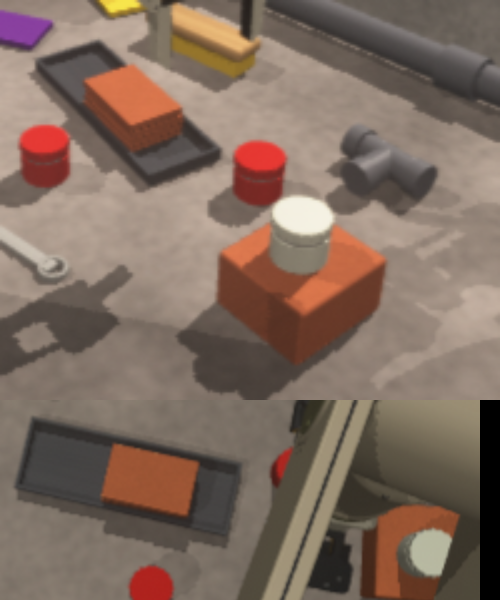

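The tin stands upright on the brick and has been let go. Now I'll measure the bare stack.

```bash
cat >> meas.py <<'E'
def tray_dir(): return np.radians(75.2)
def stack(f=None,n='top'):
    a=grab(n,f);h=cv2.cvtColor(a,cv2.COLOR_BGR2HSV)
    o=cv2.inRange(h,(2,130,60),(16,255,255))
    c=rect(o,(215,140,325,215) if n=='top' else (235,180,310,250))
    return a,c
E
python3 - <<'E'
from meas import *
a,c=stack('t3.png')
P=onz('top',c.reshape(-1,2).astype(float),.045)[:,:2]
print(cv2.minAreaRect((P*1000).astype(np.float32)))
th=np.radians(75.2);u=np.array([np.cos(th),np.sin(th)]);v=np.array([-u[1],u[0]])
T=np.array([.601,-.010])
print('x',((P-T)@u).min(),((P-T)@u).max(),'y',((P-T)@v).min(),((P-T)@v).max(), cv2.boxPoints(cv2.minAreaRect(c)).tolist())
E
```

```text
((590.5110473632812, -35.683204650878906), (111.0199203491211, 74.6449966430664), 76.08827209472656)
x -0.0834707957208643 0.027970310585810648 y -0.03349809711671705 0.04170436949853973 [[249.7454376220703, 189.8219757080078], [255.7770538330078, 160.87022399902344], [299.42431640625, 169.96339416503906], [293.3927001953125, 198.91514587402344]]
```

arm_command --deltas '[[[0.8,2.5,0,0,0,0],[0.8,2.5,-1,0,0,0],[0.8,2.5,-2,0,0,0],[0.8,2.5,-2,0,0,0],[0.8,2.5,-2,0,0,0],[0.7,2.3,-2,0,0,0],[0,0,-2,0,0,0],[0,0,-1,0,0,0],[0,0,-0.5,0,0,0],[0,0,0,0,0,0],[0,0,0,0,0,0],[0,0,0,0,0,0]]]'

```text
t: 10.38
tool_pos: [0.593, -0.0397, 0.0663]
orientation: [2.473, 1.935, 0.002]
force: [0.3, -0.1, 0.5]
opening: 0.0935
gripper_force: 0.0
```

arm_command --deltas '[[[0,0.2,-1,0,0,0],[0,0,-1,0,0,0],[0,0,-1,0,0,0],[0,0,-0.9,0,0,0],[0,0,-0.4,0,0,0],[0,0,0,0,0,0],[0,0,0,0,0,0],[0,0,0,0,0,0]]]'

```text
t: 11.05
tool_pos: [0.5923, -0.0366, 0.022]
orientation: [2.472, 1.938, 0.001]
force: [-0.5, -0.1, -0.6]
opening: 0.0929
gripper_force: 0.0
```

```bash
python3 - <<'E'
from h import *
b=grab('side');s=monitor.read_state();print(s['tool_pos'],s['force'])
cv2.imwrite('pics/s4.png',cv2.resize(b[170:250,220:320],None,fx=6,fy=6,interpolation=cv2.INTER_CUBIC))
E
```

```text
[ 0.59251384 -0.03658919  0.02220798] [-0.03158325  0.46062262  0.30402289]
```

View pics/s4.png

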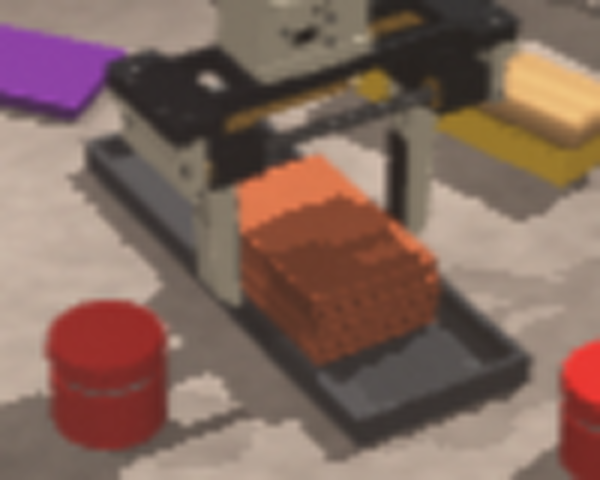

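Side view: the open fingers straddle the stack, tips just above the tray rim at crop (220,300). I'll lower by 2 mm more and grip tiles 2 to 4.

arm_command --deltas '[[[0,0,-0.2,0,0,0],[0,0,0,0,0,0],[0,0,0,0,0,0],[0,0,0,0,0,0],[0,0,0,0,0,0],[0,0,0,0,0,0],[0,0,0,0,0,0],[0,0,0,0,0,0],[0,0,0,0,0,0],[0,0,0,0,0,0]]]' --gripper -1 --squeeze 30

```text
t: 11.93
tool_pos: [0.5923, -0.0367, 0.0199]
orientation: [2.472, 1.937, 0.001]
force: [3.0, -1.0, -0.7]
opening: 0.0701
gripper_force: 30.0
```

arm_command --deltas '[[[0,0,0.1,0,0,0],[0,0,0.1,0,0,0],[0.13,0.49,0,0,0,0],[0.13,0.49,0,0,0,0],[0.13,0.49,0,0,0,0],[0.13,0.49,0,0,0,0],[0,0,0,0,0,0],[0,0,0,0,0,0],[0,0,0,0,0,0],[0,0,0,0,0,0]]]'

```text
t: 12.77
tool_pos: [0.5971, -0.0171, 0.0216]
orientation: [-2.473, -1.938, 0.0]
force: [-0.7, 0.4, -4.8]
opening: 0.0697
gripper_force: 30.0
```

```bash
python3 - <<'E'
from h import *
b=grab('side');s=monitor.read_state();print(s['tool_pos'],s['force'],s['opening'])
cv2.imwrite('pics/s5.png',cv2.resize(b[170:250,220:320],None,fx=6,fy=6,interpolation=cv2.INTER_CUBIC))
E
```

```text
[ 0.59714522 -0.01714581  0.02160963] [-0.2927276  -0.40457272 -4.39602587] 0.06999520811150176
```

View pics/s5.png

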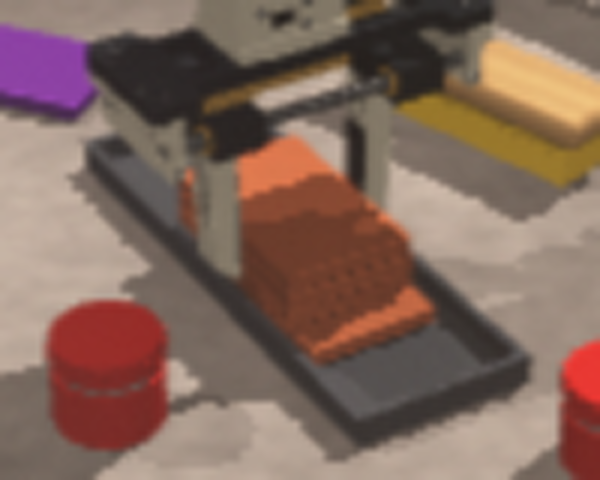

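Tile 1 stayed (step visible at crop (370,325)) and the load of about 4.6 N matches three tiles. I'll lower, release, and regrip 1 cm higher.

arm_command --deltas '[[[0,0,-0.1,0,0,0],[0,0,-0.1,0,0,0],[0,0,0,0,0,0],[0,0,0,0,0,0]]]'

```text
t: 13.15
tool_pos: [0.5973, -0.0172, 0.0199]
orientation: [2.473, 1.938, 0.0]
force: [-1.8, -0.2, -0.9]
opening: 0.0696
gripper_force: 30.0
```

arm_command --deltas '[[[0,0,0,0,0,0],[0,0,0,0,0,0],[0,0,0,0,0,0],[0,0,0,0,0,0],[0,0,0,0,0,0],[0,0,0.5,0,0,0],[0,0,0.5,0,0,0],[0,0,0,0,0,0],[0,0,0,0,0,0],[0,0,0,0,0,0]]]' --gripper 1

```text
t: 13.98
tool_pos: [0.5974, -0.017, 0.0299]
orientation: [2.472, 1.938, 0.001]
force: [-0.3, 0.5, -0.3]
opening: 0.0931
gripper_force: 0.0
```

arm_command --deltas '[[[0,0,0,0,0,0],[0,0,0,0,0,0],[0,0,0,0,0,0],[0,0,0,0,0,0],[0,0,0,0,0,0],[0,0,0,0,0,0],[0,0,0,0,0,0],[0,0,0,0,0,0],[0,0,0,0,0,0]]]' --gripper -1

```text
t: 14.73
tool_pos: [0.5971, -0.0169, 0.0295]
orientation: [-2.473, -1.938, 0.0]
force: [1.4, -0.6, -2.4]
opening: 0.0699
gripper_force: 30.0
```

arm_command --deltas '[[[0,0,0.1,0,0,0],[0,0,0.1,0,0,0],[0.13,0.49,0,0,0,0],[0.13,0.49,0,0,0,0],[0.13,0.49,0,0,0,0],[0.13,0.49,0,0,0,0],[0,0,0,0,0,0],[0,0,0,0,0,0],[0,0,0,0,0,0]]]'

```text
t: 15.48
tool_pos: [0.6023, 0.0027, 0.0316]
orientation: [2.472, 1.938, -0.0]
force: [-0.4, -0.7, -3.8]
opening: 0.0696
gripper_force: 30.0
```

arm_command --deltas '[[[0,0,-0.1,0,0,0],[0,0,-0.1,0,0,0],[0,0,0,0,0,0],[0,0,0,0,0,0]]]'

```text
t: 15.82
tool_pos: [0.6023, 0.0025, 0.0295]
orientation: [-2.473, -1.937, 0.0]
force: [-0.6, 0.8, -2.8]
opening: 0.0696
gripper_force: 30.0
```

arm_command --deltas '[[[0,0,0,0,0,0],[0,0,0,0,0,0],[0,0,0,0,0,0],[0,0,0,0,0,0],[0,0,0,0,0,0],[0,0,0.5,0,0,0],[0,0,0.5,0,0,0],[0,0,0,0,0,0],[0,0,0,0,0,0],[0,0,0,0,0,0]]]' --gripper 1

```text
t: 16.65
tool_pos: [0.6026, 0.0027, 0.0399]
orientation: [2.472, 1.938, 0.001]
force: [0.3, 0.1, 0.3]
opening: 0.0927
gripper_force: 0.0
```

arm_command --deltas '[[[0,0,0,0,0,0],[0,0,0,0,0,0],[0,0,0,0,0,0],[0,0,0,0,0,0],[0,0,0,0,0,0],[0,0,0,0,0,0],[0,0,0,0,0,0],[0,0,0,0,0,0],[0,0,0,0,0,0]]]' --gripper -1

```text
t: 17.4
tool_pos: [0.6023, 0.0026, 0.0395]
orientation: [-2.473, -1.938, 0.0]
force: [0.8, 0.9, -0.6]
opening: 0.0693
gripper_force: 30.0
```

arm_command --deltas '[[[0,0,0.1,0,0,0],[0,0,0.1,0,0,0],[0.13,0.49,0,0,0,0],[0.13,0.49,0,0,0,0],[0.13,0.49,0,0,0,0],[0.13,0.49,0,0,0,0],[0,0,0,0,0,0],[0,0,0,0,0,0],[0,0,0,0,0,0]]]'

```text
t: 18.15
tool_pos: [0.6075, 0.0224, 0.0415]
orientation: [-2.472, -1.938, 0.0]
force: [0.5, -0.1, -1.6]
opening: 0.0692
gripper_force: 30.0
```

arm_command --deltas '[[[0,0,-0.1,0,0,0],[0,0,-0.1,0,0,0],[0,0,0,0,0,0],[0,0,0,0,0,0]]]'

```text
t: 18.48
tool_pos: [0.6075, 0.0221, 0.0395]
orientation: [-2.473, -1.937, 0.0]
force: [-0.3, -0.3, -2.1]
opening: 0.0694
gripper_force: 30.0
```

arm_command --deltas '[[[0,0,0,0,0,0],[0,0,0,0,0,0],[0,0,0,0,0,0],[0,0,0,0,0,0],[0,0,0,0,0,0],[0,0,1,0,0,0],[0,0,3,0,0,0],[0,0,3,0,0,0],[0,0,3,0,0,0],[0,0,3,0,0,0],[-1,3,1,0,0,0],[-1,3,0,0,0,0]]]' --gripper 1

```text
t: 19.48
tool_pos: [0.5904, 0.0817, 0.1857]
orientation: [2.472, 1.931, 0.011]
force: [0.6, 1.3, -0.7]
opening: 0.093
gripper_force: 0.0
```

arm_command --deltas '[[[-2,3,0,0,0,0],[-2,3,0,0,0,0],[-2,3,0,0,0,0],[-2,3,0,0,0,0],[-1,2,0,0,0,0],[-1,2,0,0,0,0],[0,0,0,0,0,0],[0,0,0,0,0,0]]]'

```text
t: 20.15
tool_pos: [0.4873, 0.2431, 0.1805]
orientation: [2.47, 1.941, 0.001]
force: [0.7, -0.7, -0.5]
opening: 0.0931
gripper_force: 0.0
```

```bash
python3 - <<'E'
from h import *
a=grab('top','t6.png');b=grab('side','s6.png');s=monitor.read_state();print(s['t'],s['tool_pos'],s['force'],s['opening'])
o=np.zeros((600,780,3),np.uint8)
o[:300,:780]=cv2.resize(a[135:235,200:460],None,fx=3,fy=3,interpolation=cv2.INTER_CUBIC)
o[300:600,:720]=cv2.resize(b[180:280,220:460],None,fx=3,fy=3,interpolation=cv2.INTER_CUBIC)
cv2.imwrite('pics/c6.png',o)
E
```

```text
20.25 [0.48802315 0.24173461 0.18014462] [-0.35379072  0.01451029 -0.57428193] 0.09309829316228327
```

View pics/c6.png

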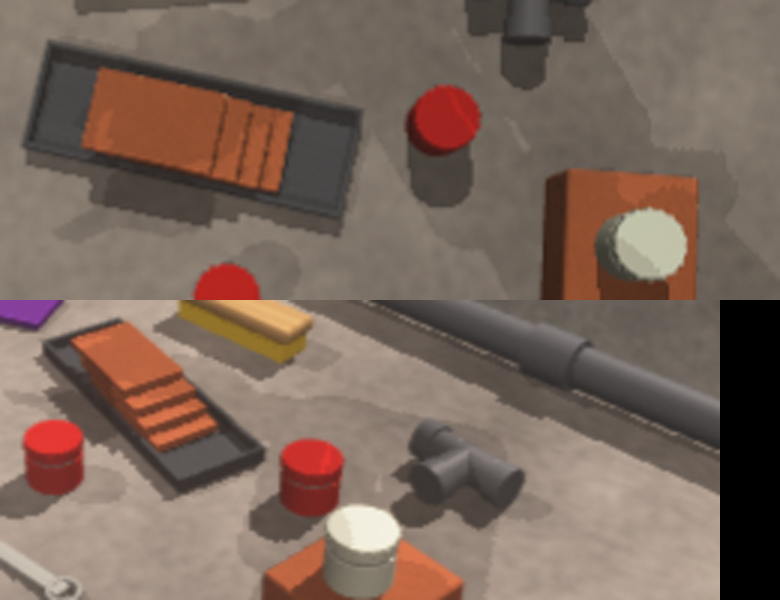

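The fan shows four even steps, squared with the tray (edges at crop x≈292, 270, 248, 222). The tin is upright on the brick. I'll check the tin's centre and the tile edges numerically before handing in.

```bash
python3 - <<'E'
from h import *
t=onz('top',[(651/3+200-.3,243/3+135-.3)],.113)[0];B=np.array([.491,-.353]);print('tin-brick',t[:2]-B)
c=np.array([(293,112),(270,111),(247,104),(225,97)],float);c[0]=(292,112)
ends=[((294,114),(276,190)),((273,108),(258,188)),((250,103),(236,182)),((226,97),(212,176))]
u=np.array([np.cos(np.radians(75.2)),np.sin(np.radians(75.2))])
for i,(p,q) in enumerate(ends):
    P=onz('top',np.array([p,q])/3.+[199.7,134.7],.015+.01*i)[:,:2];m=P.mean(0)-[.601,-.010]
    print('tile',i+1,'centre x',m@u+.055)
s=monitor.read_state();print(s['t'],s['gripper_force'])
if np.linalg.norm(t[:2]-B)<.025: print(ticket.close_job())
E
```

```text
tin-brick [-0.00264051  0.00110594]
tile 1 centre x -0.025664989523453717
tile 2 centre x -0.00845038141193339
tile 3 centre x 0.011183489589792726
tile 4 centre x 0.03177724972800593
20.25 0.0
the job is handed in; nothing more can be done
None
```

The job is handed in at 20.25 s with no verdict returned: the tin stands upright on the half brick, about 3 mm off its centre, and the four tiles lie fanned towards the tray's empty end, squared with it, in measured steps of 17 to 21 mm.

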